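# Try the concealed catch of a writing box

## Task

Try the newly fitted concealed catch of the wooden writing box: feel along the five inlaid squares of its top, pressing one after another with the fingertips until you find the one that gives, and press that one down so that the hidden drawer springs out of the front. Then, from in front and without reaching into it, push the drawer home with the outside of the fingers until the catch snaps and holds it shut, and take the hand away. Grasp nothing, and leave the tools lying beside the box where they are.

Things in the scene. Friction and masses are not known exactly. Their poses are not given: they have to be found in the camera images.
- chest: low wooden writing box, 130 mm deep (its x), 290 mm wide (its y), 78 mm high; it stands firm on the worktop and does not move. Origin: centre of its underside, on the worktop; x points from its front to its back, y to its left as seen from the front, z up. Framed pale top with a row of five dark inlaid squares; the whole lower front is a drawer with no handle
- drawer (a joint): how far the drawer stands out of the box's front (along the box's -x), in m: about 0.0015 shut and latched, 0 hard in, 0.050 fully out. A spring drives it out (4 N shut, 2 N out, softly damped) once the catch lets go. Shutting takes 3 N at first and up to about 10 N over the last 20 mm, where the latch is ridden over; pushed hard in, the latch snaps up and holds it
- drawer_face (a point): middle of the outer face of the drawer front, 37 mm above the worktop; moves with the drawer. Face 264 mm wide (box y), 52 mm high (11 to 63 mm above the worktop), facing the box's -x, 2 to 4 mm proud of the box when shut, so fingers can push it right in. The drawer's inside (parts drawer_c1 to drawer_c5: lining of the front, floor, back, sides) is not to be touched
- catch (a joint): how far the one loose square has been pressed down, in m: 0 at rest (its top level with the other four), 0.007 at the end of its travel. Sprung: about 2 N to start it, 5 to 6 N at the end; it lets the drawer go at about 0.003 to 0.004 and springs back up when released
- square_1 (a point): centre of the upper face of inlaid square 1 of 5 (counted from the box's left, +y end), 77 mm above the worktop, at x = 0, y = +100 mm in the box's frame. Each square is 42 x 42 mm, sides along the box's x and y, its face 1 mm below the pale top round it. All five look the same; four are glued solid, one (a different one each time) is the button
- square_2 (a point): centre of the upper face of inlaid square 2 of 5 (counted from the box's left, +y end), 77 mm above the worktop, at x = 0, y = +50 mm in the box's frame. Each square is 42 x 42 mm, sides along the box's x and y, its face 1 mm below the pale top round it. All five look the same; four are glued solid, one (a different one each time) is the button
- square_3 (a point): centre of the upper face of inlaid square 3 of 5 (counted from the box's left, +y end), 77 mm above the worktop, at x = 0, y = +0 mm in the box's frame. Each square is 42 x 42 mm, sides along the box's x and y, its face 1 mm below the pale top round it. All five look the same; four are glued solid, one (a different one each time) is the button
- square_4 (a point): centre of the upper face of inlaid square 4 of 5 (counted from the box's left, +y end), 77 mm above the worktop, at x = 0, y = -50 mm in the box's frame. Each square is 42 x 42 mm, sides along the box's x and y, its face 1 mm below the pale top round it. All five look the same; four are glued solid, one (a different one each time) is the button
- square_5 (a point): centre of the upper face of inlaid square 5 of 5 (counted from the box's left, +y end), 77 mm above the worktop, at x = 0, y = -100 mm in the box's frame. Each square is 42 x 42 mm, sides along the box's x and y, its face 1 mm below the pale top round it. All five look the same; four are glued solid, one (a different one each time) is the button
- chisel: bevel-edge chisel, 265 x 28 x 30 mm, lying at the right of the box; not to be disturbed
- try_square: try square, 192 x 115 x 17 mm, lying to the right of the chisel; not to be disturbed
- screwdriver: screwdriver, 227 x 29 x 32 mm, lying at the left of the box; not to be disturbed
- sanding_block: cork sanding block, 113 x 62 x 31 mm, to the left of the screwdriver; not to be disturbed

How it is judged:
On the way:
1. the hidden drawer has sprung out of the front (value of joint drawer above 0.04 m), for 0.2 s.
At the end, for the whole second after the job is handed in: The drawer has been out (more than 40 mm) and is shut and held by its latch without help (within 4 mm of its inner stop), the button square has risen to within 2 mm of its rest height, and the chisel, try square, screwdriver and sanding block lie within 30 mm of where they lay (value of joint drawer below 0.004 m and value of joint catch below 0.002 m and distance of each of chisel, try_square, screwdriver, sanding_block from where it was at the start of the episode below 0.03 m); the robot touches nothing.
It fails at once if the fingers reach into the drawer or pinch its front (contact force between the fingers and drawer_c1 above 1 N or contact force between the fingers and drawer_c2 above 1 N or contact force between the fingers and drawer_c3 above 1 N or contact force between the fingers and drawer_c4 above 1 N or contact force between the fingers and drawer_c5 above 1 N).
It fails at once if a tool beside the box is lifted, carried or knocked away (30 mm) (distance of any of chisel, try_square, screwdriver, sanding_block from where it was at the start of the episode above 0.03 m).
It also fails if it takes over 61 s, if anything falls off the work surface, if the arm or the gripper's body presses on something with over 40 N, if the wrist force passes 120 N, or if a joint passes its speed limit or range.

## Robot

A 6-joint arm with a two-finger parallel gripper is mounted at the origin on a cart in front of the work surface, level with it; the furniture and walls round the work are solid. World frame = base frame: x ahead of the robot, y to its left, z up, the work surface at z = 0. Lengths are in m, angles in rad, forces in N, time in s.
With the tool pointing down it reaches from about 0.275 to 0.825 m from the base axis. Payload 4.9 kg.
Tool frame: the origin (TCP) lies midway between the tips of the shut fingers; the grasp point (between the pads) lies 19 mm behind it (robot.hold_point_z is the distance from the TCP to the grasp point, in m); y points along the fingers, x is the direction in which the jaws open and shut, and the axes are right-handed (so a half turn about y gives the same grasp; the last joint's range is limited). The gripper opens to 85 mm and grips with 20 to 120 N. Pads are 22 mm wide; open, the fingers measure 114 mm over their backs; the gripper's body (76 mm by 85 mm) begins 54 mm behind the grasp point. The pads swing forward as they close: fully open they stand 13 mm farther back than shut.
Start: joints at [1.045, 0.326, -0.193, 1.052, 0, 1.437], TCP at [0.21, 0.508, 0.209] pointing down, gripper open.
Joint ranges: [-2.65, 2.65], [-0.97, 1.79], [-1.3, 1.35], [-1.93, 2.1], [-1.47, 1.37], [-3.14, 3.14]. Speed limits (rad/s): [2.57, 2.57, 3.14, 3.14, 3.14, 3.14].

## Interface

Orientations are given as [roll, pitch, yaw] about the fixed x, y, z axes, in that order (R = Rz(yaw) Ry(pitch) Rx(roll)).
In Python, from station import status, viewer, robot gives the robot as it stands.
- The arm moves only by the tool move_arm, never from a script. Its argument "steps" is a list of rows, each a list of 3 entries, a list of its own where there are three numbers: the finger opening in m, from 0 to 0.0854, then the shift along the world's x, y, z in m, then the turn, a rotation vector about the world's x, y, z in degrees. In form: [[hand, [tx, ty, tz], [ax, ay, az]], ...]. A call has 1 to 12 rows; each row is the pose to reach, as a shift and turn from the pose commanded when the call began; what a row does not reach only later rows make up. A row lasts 1/8 s, in which the tool goes at most 62.5 mm and 10.7 degrees, less where a joint would pass 70% of its speed; a pose out of reach is approached as far as the arm can. A call with a gripper value outside its range is refused whole. The fingers move at their own pace and stop on an object; "grip_force" is the grip in N (left out, the last holds). Time passes only in rows, so rows that repeat a pose let the fingers close. It gives the time, the measured TCP pose, the force and the opening at its end, in the units of the state.
- status.get_obs(): the state, without advancing time (a new reading comes with each control period).
- viewer.snapshot(name): name is "scene" or "top" or "wrist"; returns the picture (384x512x3 uint8, red, green, blue); there is no depth.
- viewer.get_calibration(name): a dict with "fx", "fy", "cx", "cy" (pixels), "extrinsics" (4x4, takes a point from camera to world coordinates); the wrist camera has in their place "T_tool_cam" (4x4, takes a point from camera to tool coordinates, whose origin is the TCP and whose axes are the tool frame's). Camera axes: x right, y down, z forward; pixel columns grow to the right and rows downward; lengths in m; the calibration is good to about 2 mm. A picture is of the moment at which its call begins: read the wrist's pose just before it. get_calibration takes no time and is no camera call.
- robot.close_job(): hands the job in, once; it reports no verdict.
The state is a dict: "time_s": time; "q": joint angles; "qvel": joint speeds; "tau": joint torques, N m; "tool_pos": TCP position; "orientation": TCP orientation; "contact_force": force on the tool from outside, world axes, zero at the start; "wrist_torque": the same for the moment, N m; "width": finger opening in m.
Only numpy, scipy, OpenCV 4.12 (cv2) and the standard library are available. Lean on these libraries where they do the work, as an engineer would, in place of code of your own. Each camera call takes 0.05 s, during which the arm holds its last target.

## Working session

There is one attempt and no reset: what is moved stays moved. The work goes in short steps, Python scripts to look and compute and a tool call to move; the robot and the scene stay as the last step left them, time stands still between calls to the robot, and variables do not carry over. Pictures are saved under pics/ and viewed, and the job is handed in when it is done.

Besides the shell and the picture viewer there is one more tool, called after ">>>" by a JSON object that holds its "fn" and its "kwargs". move_arm: Moves the arm, as the interface text tells. Its arguments: {"type":"object","properties":{"steps":{"type":"array","items":{"type":"array"}},"grip_force":{"type":"number"}},"required":["steps"]}

```bash
mkdir -p pics
python3 - <<'E'
from station import status, viewer, robot
import cv2
o=status.get_obs()
for k in o: print(k,o[k])
for n in ["scene","top"]:
    im=viewer.snapshot(n); cv2.imwrite(f"pics/{n}0.png",im[:,:,::-1])
    print(n,viewer.get_calibration(n))
print(viewer.get_calibration("wrist"))
E
```

```text
time_s 0.0
q [ 1.04479772e+00  3.26933179e-01 -1.93595932e-01  1.05203913e+00
  1.97176060e-05  1.43658255e+00]
qvel [-3.18070194e-04 -2.01308874e-05  2.10226095e-03  1.31757175e-04
 -1.07156412e-04  8.00750769e-04]
tau [-1.90947787e-03 -4.43407130e+01  2.62437755e+01  1.55235763e-02
 -3.77585802e-04 -5.31938973e-07]
tool_pos [0.20967649 0.5077698  0.20840316]
orientation [-1.57053968  0.00175334  1.17901171]
contact_force [0.03970272 0.58909432 0.36998768]
wrist_torque [ 0.02551638  0.02277183 -0.01051592]
width 0.08567912445984426
scene {'fx': 399.6922152399429, 'fy': 399.6922152399429, 'cx': 257.40407058284956, 'cy': 187.8734479265156, 'extrinsics': array([[ 0.55003152, -0.40246953,  0.73176745, -0.39755242],
       [-0.83508006, -0.254215  ,  0.48786887, -0.65426025],
       [-0.01032609, -0.87942766, -0.47592054,  0.69788831],
       [ 0.        ,  0.        ,  0.        ,  1.        ]])}
top {'fx': 464.52845194963504, 'fy': 464.52845194963504, 'cx': 249.11975235367706, 'cy': 188.19993016148464, 'extrinsics': array([[ 0.08012572, -0.97287886,  0.21699446,  0.28284951],
       [-0.99677351, -0.07716855,  0.02208142, -0.02825542],
       [-0.0047374 , -0.21806362, -0.97592306,  1.40813041],
       [ 0.        ,  0.        ,  0.        ,  1.        ]])}
{'fx': 295.86875118735105, 'fy': 295.86875118735105, 'cx': 255.1277297244134, 'cy': 190.22569800731648, 'T_tool_cam': array([[ 9.99999334e-01, -6.88621484e-04, -9.26324905e-04,
         4.32095260e-04],
       [ 7.06981402e-04, -2.68958178e-01,  9.63151597e-01,
        -1.66028778e-01],
       [-9.12389541e-04, -9.63151610e-01, -2.68957512e-01,
         6.86844997e-02],
       [ 0.00000000e+00,  0.00000000e+00,  0.00000000e+00,
         1.00000000e+00]])}
```

View pics/scene0.png

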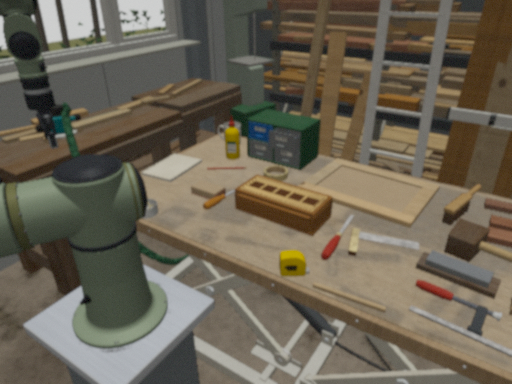

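View pics/top0.png

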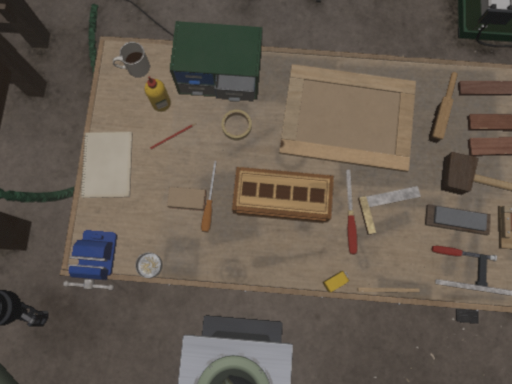

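The top view shows the box around pixel (284,193). Its five dark squares run from about (250,188) to (317,195), with the screwdriver to its left and the chisel to its right.

```bash
cat > h.py <<'E'
import numpy as np
def ray(c,u,v,z):
    d=np.array([(u-c['cx'])/c['fx'],(v-c['cy'])/c['fy'],1.]);E=c['extrinsics']
    d=E[:3,:3]@d;p=E[:3,3];return p+d*(z-p[2])/d[2]
E
python3 - <<'E'
from h import *; from station import viewer
import cv2
for n,box in [("top",(225,160,340,225)),("scene",(225,165,340,240))]:
    im=cv2.imread(f"pics/{n}0.png"); x0,y0,x1,y1=box
    cv2.imwrite(f"pics/{n}crop.png",cv2.resize(im[y0:y1,x0:x1],None,fx=6,fy=6,interpolation=cv2.INTER_NEAREST))
    c=viewer.get_calibration(n)
    g=im[y0:y1,x0:x1].max(2)
    for th in ((60,75,90) if n=="top" else (70,90)):
        m=(g<th).astype(np.uint8)
        k,l,s,ce=cv2.connectedComponentsWithStats(m,connectivity=4)
        print(n,th)
        for i in range(1,k):
            if 40<s[i,4]<400: u,v=ce[i]+[x0,y0]; print(s[i],u.round(1),v.round(1),ray(c,u,v,.077).round(4))
E
```

```text
top 60
top 75
[ 18  23  13  12 135] 248.8 188.5 [0.5777 0.0027 0.077 ]
[ 35  24  13  13 137] 265.8 190.1 [ 0.5771 -0.0473  0.077 ]
[ 52  26  13  12 137] 282.7 191.6 [ 0.5763 -0.097   0.077 ]
[ 69  27  13  13 141] 299.7 193.2 [ 0.5756 -0.1468  0.077 ]
[ 86  29  13  13 145] 316.7 194.7 [ 0.5749 -0.1966  0.077 ]
[  8  50  96  13 185] 280.7 217.1 [ 0.5007 -0.0963  0.077 ]
top 90
[ 17  22  14  14 169] 248.8 188.5 [0.5778 0.0026 0.077 ]
[ 34  24  14  14 170] 265.8 190.2 [ 0.5768 -0.0474  0.077 ]
[ 51  25  14  14 172] 282.8 191.8 [ 0.5759 -0.0974  0.077 ]
[ 68  27  14  14 177] 299.7 193.5 [ 0.5748 -0.147   0.077 ]
[ 85  28  15  15 180] 316.8 194.9 [ 0.5744 -0.1971  0.077 ]
[  7  49  98  14 290] 279.5 217.0 [ 0.5007 -0.0928  0.077 ]
scene 70
scene 90
[58  0 24  5 67] 296.1 166.2 [ 0.7695 -0.0457  0.077 ]
```

>>> {"fn": "move_arm", "kwargs": {"steps": [[0,[0.037,-0.05,0],[0,0,4]],[0,[0.074,-0.1,0],[0,0,8]],[0,[0.11,-0.15,0],[0,0,12]],[0,[0.147,-0.2,0],[0,0,16]],[0,[0.184,-0.25,0],[0,0,21.5]],[0,[0.22,-0.3,0],[0,0,21.5]],[0,[0.257,-0.35,0],[0,0,21.5]],[0,[0.294,-0.4,0],[0,0,21.5]],[0,[0.33,-0.45,-0.03],[0,0,21.5]],[0,[0.368,-0.505,-0.06],[0,0,21.5]],[0,[0.368,-0.505,-0.089],[0,0,21.5]],[0,[0.368,-0.505,-0.089],[0,0,21.5]]]}}

```text
time_s: 1.6
tool_pos: [0.5756, 0.0025, 0.1169]
orientation: [-1.564, -0.001, 1.552]
contact_force: [-0.7, 0.5, -0.5]
width: 0.0002
```

Run:
```python
from station import status, viewer
import cv2
o=status.get_obs(); print(o['tool_pos'],o['orientation'],o['contact_force'])
a=viewer.snapshot("wrist");b=viewer.snapshot("scene")
cv2.imwrite("pics/w1.png",a[:,:,::-1])
cv2.imwrite("pics/s1.png",cv2.resize(b[100:290,170:420,::-1],None,fx=3,fy=3))
```

```text
[0.57563415 0.00245559 0.11692804] [-1.56406174e+00 -7.81208952e-04  1.55195771e+00] [-0.65720636  0.52067049 -0.4795352 ]
```

View pics/w1.png

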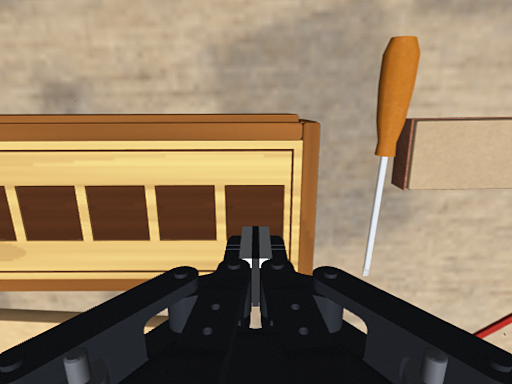

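View pics/s1.png

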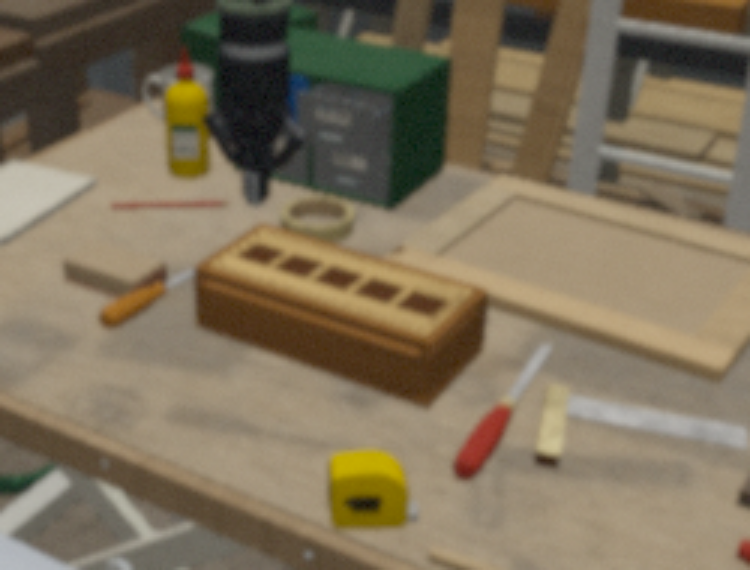

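```bash
cat >> h.py <<'E'
def proj(c,E,p):
    q=np.linalg.inv(E)@np.append(p,1); return c['cx']+c['fx']*q[0]/q[2], c['cy']+c['fy']*q[1]/q[2]
def toolT(pos,rpy):
    from scipy.spatial.transform import Rotation as R
    T=np.eye(4);T[:3,:3]=R.from_euler('xyz',rpy).as_matrix();T[:3,3]=pos;return T
E
python3 - <<'E'
from h import *
from station import status, viewer
o=status.get_obs()
c=viewer.get_calibration("scene"); p=o['tool_pos']
print(o['tool_pos'],o['contact_force'])
print(proj(c,c['extrinsics'],p),proj(c,c['extrinsics'],[p[0],p[1],.077]))
w=viewer.get_calibration("wrist");T=toolT(p,o['orientation'])@w['T_tool_cam']
print("wrist",proj(w,T,p),proj(w,T,[p[0],p[1],.077]),T[:3,3])
w['extrinsics']=T
for u,v in [(255,213),(187.5,213),(225,185),(285,240)]: print(ray(w,u,v,.077))
E
```

```text
[0.57735373 0.00380419 0.12030468] [-0.14461232  0.0889514   0.85726141]
(np.float64(255.16246515593463), np.float64(172.08621132385127)) (np.float64(255.33159081443398), np.float64(183.77613340631555))
wrist (np.float64(254.44536301285922), np.float64(225.66380598749413)) (np.float64(254.56912782509596), np.float64(203.37367149719236)) [0.50909887 0.00538018 0.28642816]
[0.58495073 0.00399242 0.077     ]
[ 0.58407264 -0.04666645  0.077     ]
[ 0.56286844 -0.01755654  0.077     ]
[0.6074115  0.02672227 0.077     ]
```

The wrist and scene views agree with the top view to within a few mm. Now I'll press square 1 gently.

>>> {"fn": "move_arm", "kwargs": {"steps": [[0,[0.001,0,-0.02],[0,0,0]],[0,[0.002,0,-0.035],[0,0,0]],[0,[0.002,0,-0.038],[0,0,0]],[0,[0.002,0,-0.04],[0,0,0]],[0,[0.002,0,-0.042],[0,0,0]],[0,[0.002,0,-0.043],[0,0,0]],[0,[0.002,0,-0.044],[0,0,0]],[0,[0.002,0,-0.045],[0,0,0]],[0,[0.002,0,-0.046],[0,0,0]],[0,[0.002,0,-0.046],[0,0,0]]]}}

```text
time_s: 2.95
tool_pos: [0.5799, 0.0033, 0.0741]
orientation: [-1.571, -0.0, 1.554]
contact_force: [-0.6, 0.9, 0.0]
width: -0.0
```

>>> {"fn": "move_arm", "kwargs": {"steps": [[0,[0,0,-0.001],[0,0,0]],[0,[0,0,-0.002],[0,0,0]],[0,[0,0,-0.002],[0,0,0]]]}}

```text
time_s: 3.32
tool_pos: [0.5799, 0.0034, 0.072]
orientation: [-1.571, -0.0, 1.554]
contact_force: [-0.5, -0.2, 0.1]
width: -0.0001
```

Run:
```python
from station import status, viewer
import cv2
o=status.get_obs(); print(o['tool_pos'],o['contact_force'])
a=viewer.snapshot("wrist");b=viewer.snapshot("scene")
cv2.imwrite("pics/w2.png",a[:,:,::-1])
cv2.imwrite("pics/s2.png",cv2.resize(b[140:240,210:350,::-1],None,fx=5,fy=5))
for i in range(3): 
  o=status.get_obs(); print(o['tool_pos'],o['contact_force']); viewer.snapshot("top")
```

```text
[0.57989099 0.00335366 0.07204298] [-0.50244062 -0.23169363  0.07124475]
[0.57999598 0.00336142 0.07216399] [ 0.46879978  0.35528978 -0.56883945]
[0.58002765 0.00334369 0.0722043 ] [-0.10391691 -0.02438749 -0.43268588]
[0.58005707 0.0033468  0.07221209] [-0.41259083 -0.10710129  0.3821346 ]
```

View pics/w2.png

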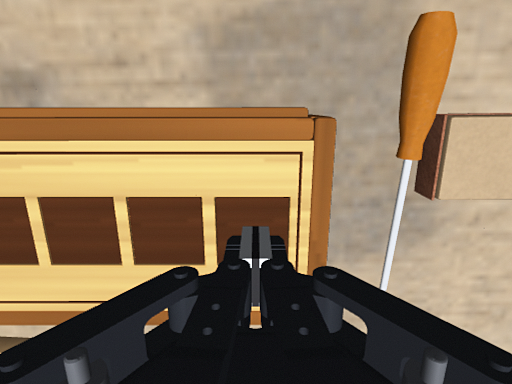

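View pics/s2.png

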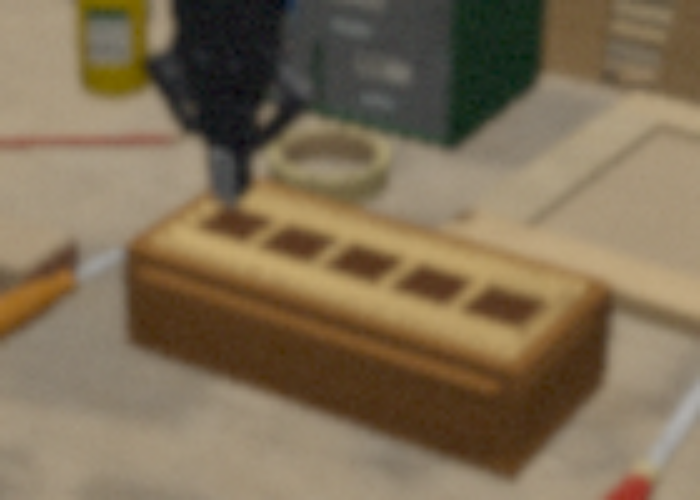

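Still no contact: the fingertip looks to be a few mm above the square, and the force is only noise. I'll keep going down in small chunks.

>>> {"fn": "move_arm", "kwargs": {"steps": [[0,[0,0,-0.001],[0,0,0]],[0,[0,0,-0.002],[0,0,0]],[0,[0,0,-0.003],[0,0,0]],[0,[0,0,-0.003],[0,0,0]]]}}

```text
time_s: 4.08
tool_pos: [0.5799, 0.0034, 0.069]
orientation: [-1.571, -0.0, 1.554]
contact_force: [-0.1, -0.4, 0.8]
width: 0.0002
```

>>> {"fn": "move_arm", "kwargs": {"steps": [[0,[0,0,-0.001],[0,0,0]],[0,[0,0,-0.002],[0,0,0]],[0,[0,0,-0.003],[0,0,0]],[0,[0,0,-0.003],[0,0,0]]]}}

```text
time_s: 4.58
tool_pos: [0.5799, 0.0034, 0.0661]
orientation: [-1.571, -0.0, 1.554]
contact_force: [-0.2, -0.5, 0.9]
width: 0.0001
```

Run:
```python
from h import *
from station import status, viewer
import cv2
b=viewer.snapshot("scene"); t=viewer.snapshot("top")
cv2.imwrite("pics/s3.png",cv2.resize(b[140:240,210:350,::-1],None,fx=5,fy=5))
cv2.imwrite("pics/t3.png",cv2.resize(t[140:240,210:350,::-1],None,fx=5,fy=5))
for i in range(3): 
  o=status.get_obs(); print(o['tool_pos'],o['contact_force'],o['tau'].round(2)); viewer.snapshot("wrist")
c=viewer.get_calibration("scene");print(proj(c,c['extrinsics'],o['tool_pos']))
```

```text
[0.58000093 0.00334189 0.06617343] [-0.71447957  0.51741888 -0.4463655 ] [  0.   -49.88  22.36   0.    -0.     0.  ]
[0.5800445  0.00334519 0.06621817] [0.57383666 0.15158996 0.00444192] [  0.   -49.89  22.37   0.    -0.     0.  ]
[0.5800685  0.00333499 0.06623259] [-0.64349438 -0.13295733  0.00741448] [ -0.   -49.9   22.38   0.    -0.     0.  ]
(np.float64(255.93909950301986), np.float64(186.33735378939974))
```

View pics/s3.png

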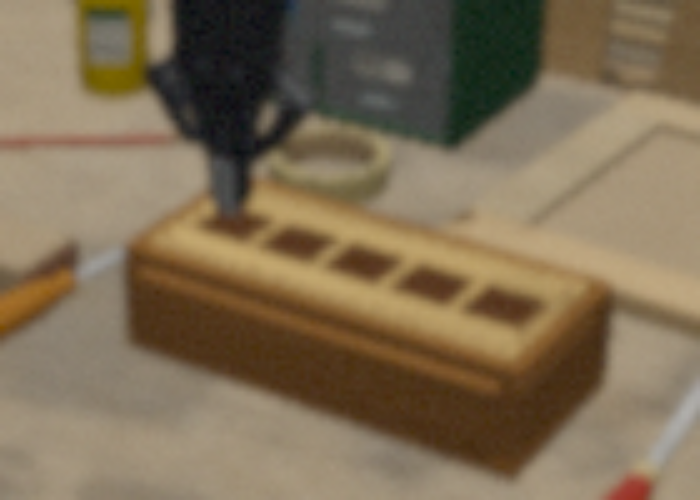

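View pics/t3.png

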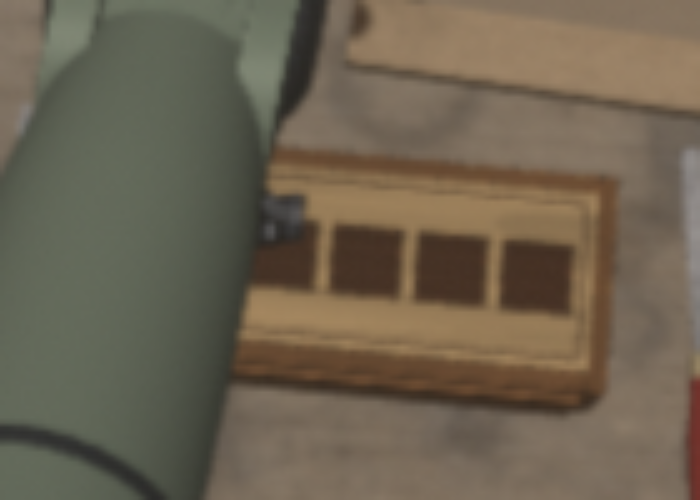

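Run:
```python
from h import *
from station import status, viewer
import cv2
w=viewer.get_calibration("wrist");T=toolT([.5799,.0034,.072],[-1.571,0,1.554])@w['T_tool_cam'];w['extrinsics']=T
print(T[:3,3])
for z in (.072,.08,.09): print(z,[ray(w,255,r,z).round(4)[0] for r in (197,228,237,265)])
im=cv2.imread("pics/w2.png")
cv2.imwrite("pics/w2c.png",cv2.resize(im[180:340,190:330],None,fx=4,fy=4))
```

```text
[0.51138299 0.00507765 0.23801424]
0.072 [np.float64(0.5619), np.float64(0.5814), np.float64(0.5873), np.float64(0.6064)]
0.08 [np.float64(0.5594), np.float64(0.578), np.float64(0.5837), np.float64(0.6018)]
0.09 [np.float64(0.5564), np.float64(0.5738), np.float64(0.5791), np.float64(0.5961)]
```

View pics/w2c.png

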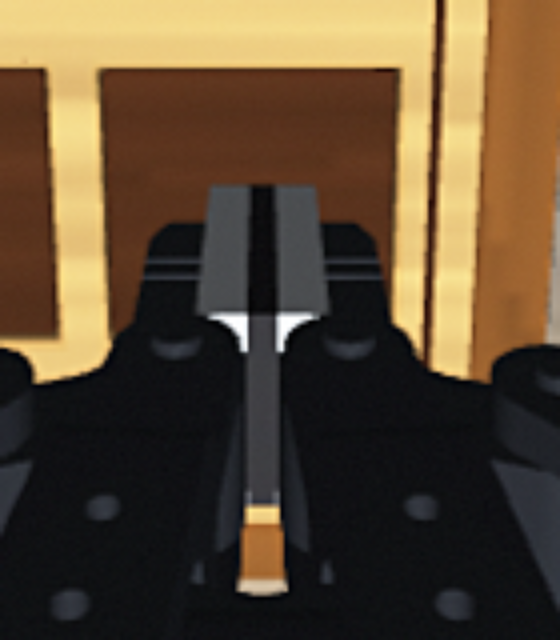

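>>> {"fn": "move_arm", "kwargs": {"steps": [[0,[0,0,-0.001],[0,0,0]],[0,[0,0,-0.002],[0,0,0]],[0,[0,0,-0.003],[0,0,0]],[0,[0,0,-0.003],[0,0,0]]]}}

```text
time_s: 5.32
tool_pos: [0.5799, 0.0034, 0.0631]
orientation: [-1.571, -0.0, 1.554]
contact_force: [0.4, -0.6, -0.3]
width: -0.0001
```

>>> {"fn": "move_arm", "kwargs": {"steps": [[0,[0,0,-0.001],[0,0,0]],[0,[0,0,-0.002],[0,0,0]],[0,[0,0,-0.003],[0,0,0]],[0,[0,0,-0.003],[0,0,0]]]}}

```text
time_s: 5.82
tool_pos: [0.5799, 0.0034, 0.0601]
orientation: [-1.571, -0.0, 1.554]
contact_force: [0.2, 0.1, 0.3]
width: 0.0002
```

Run:
```python
from station import status, viewer
import cv2
a=viewer.snapshot("wrist");b=viewer.snapshot("scene")
im=a[180:300,160:360,::-1];cv2.imwrite("pics/w4.png",cv2.resize(im,None,fx=3,fy=3))
cv2.imwrite("pics/s4.png",cv2.resize(b[150:220,230:330,::-1],None,fx=7,fy=7,interpolation=cv2.INTER_CUBIC))
```

```text
(no output)
```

View pics/w4.png

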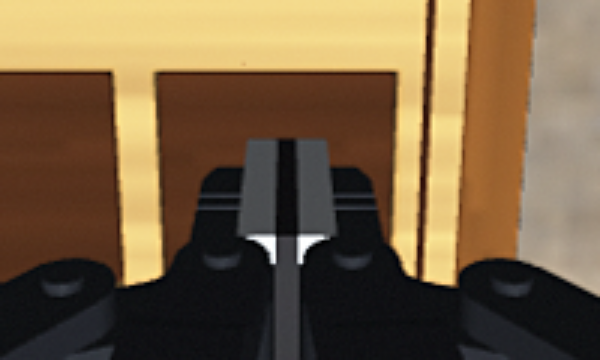

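View pics/s4.png

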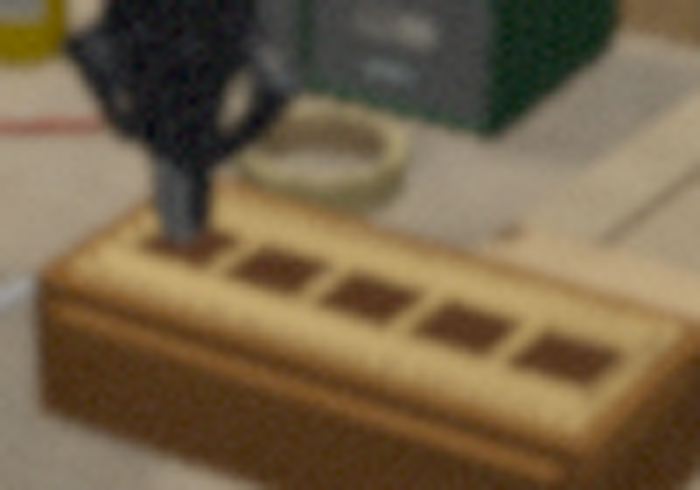

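>>> {"fn": "move_arm", "kwargs": {"steps": [[0,[0,0,-0.001],[0,0,0]],[0,[0,0,-0.002],[0,0,0]],[0,[0,0,-0.003],[0,0,0]],[0,[0,0,-0.003],[0,0,0]]]}}

```text
time_s: 6.42
tool_pos: [0.5799, 0.0034, 0.0571]
orientation: [-1.571, -0.0, 1.554]
contact_force: [0.5, 0.6, 0.9]
width: 0.0001
```

>>> {"fn": "move_arm", "kwargs": {"steps": [[0,[0,0,-0.001],[0,0,0]],[0,[0,0,-0.002],[0,0,0]],[0,[0,0,-0.003],[0,0,0]],[0,[0,0,-0.003],[0,0,0]]]}}

```text
time_s: 6.92
tool_pos: [0.5801, 0.0033, 0.055]
orientation: [-1.571, 0.0, 1.554]
contact_force: [-2.3, 0.6, 7.5]
width: -0.0001
```

Contact: the force reached 7.5 N within less than 2 mm, so square 1 is solid. The tips sit about 21 mm above the reported TCP. Next is square 2.

>>> {"fn": "move_arm", "kwargs": {"steps": [[0,[0,0,0.012],[0,0,0]],[0,[-0.001,-0.05,0.012],[0,0,0]],[0,[-0.001,-0.05,0.006],[0,0,0]],[0,[-0.001,-0.05,0.002],[0,0,0]],[0,[-0.001,-0.05,0],[0,0,0]],[0,[-0.001,-0.05,-0.001],[0,0,0]],[0,[-0.001,-0.05,-0.001],[0,0,0]]]}}

```text
time_s: 7.8
tool_pos: [0.5787, -0.0462, 0.0549]
orientation: [-1.571, 0.001, 1.555]
contact_force: [-6.2, -1.4, 15.0]
width: 0.0
```

Square 2 is solid too (15 N, no movement). Next is square 3.

>>> {"fn": "move_arm", "kwargs": {"steps": [[0,[0,0,0.012],[0,0,0]],[0,[-0.001,-0.05,0.012],[0,0,0]],[0,[-0.001,-0.05,0.006],[0,0,0]],[0,[-0.001,-0.05,0.002],[0,0,0]],[0,[-0.001,-0.05,0],[0,0,0]],[0,[-0.001,-0.05,-0.0005],[0,0,0]],[0,[-0.001,-0.05,-0.0005],[0,0,0]]]}}

```text
time_s: 8.68
tool_pos: [0.5778, -0.096, 0.0549]
orientation: [-1.571, 0.002, 1.556]
contact_force: [-6.8, -0.9, 17.8]
width: -0.0001
```

Square 3 is solid. Next is square 4.

>>> {"fn": "move_arm", "kwargs": {"steps": [[0,[0,0,0.012],[0,0,0]],[0,[-0.001,-0.05,0.012],[0,0,0]],[0,[-0.001,-0.05,0.006],[0,0,0]],[0,[-0.001,-0.05,0.002],[0,0,0]],[0,[-0.001,-0.05,0.0],[0,0,0]],[0,[-0.001,-0.05,0],[0,0,0]]]}}

```text
time_s: 9.43
tool_pos: [0.5767, -0.146, 0.0549]
orientation: [-1.571, 0.002, 1.556]
contact_force: [-7.1, -0.9, 18.2]
width: -0.0
```

>>> {"fn": "move_arm", "kwargs": {"steps": [[0,[0,0,0.012],[0,0,0]],[0,[-0.001,-0.05,0.012],[0,0,0]],[0,[-0.001,-0.05,0.006],[0,0,0]],[0,[-0.001,-0.05,0.002],[0,0,0]],[0,[-0.001,-0.05,0.0],[0,0,0]],[0,[-0.001,-0.05,0],[0,0,0]]]}}

```text
time_s: 10.18
tool_pos: [0.5757, -0.1957, 0.0526]
orientation: [-1.57, -0.0, 1.555]
contact_force: [-1.3, -0.9, 2.0]
width: 0.0002
```

Square 5 gives: it sank to 0.0526 at only 2 N. I'll press it down further.

>>> {"fn": "move_arm", "kwargs": {"steps": [[0,[0,0,-0.001],[0,0,0]],[0,[0,0,-0.002],[0,0,0]],[0,[0,0,-0.0035],[0,0,0]],[0,[0,0,-0.0035],[0,0,0]]]}}

```text
time_s: 10.68
tool_pos: [0.5758, -0.1959, 0.049]
orientation: [-1.57, -0.001, 1.555]
contact_force: [-2.2, 3.6, 3.6]
width: 0.0002
```

Run:
```python
from station import status, viewer
import cv2
b=viewer.snapshot("scene")
cv2.imwrite("pics/s5.png",cv2.resize(b[140:260,200:360,::-1],None,fx=4,fy=4,interpolation=cv2.INTER_CUBIC))
```

```text
(no output)
```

View pics/s5.png

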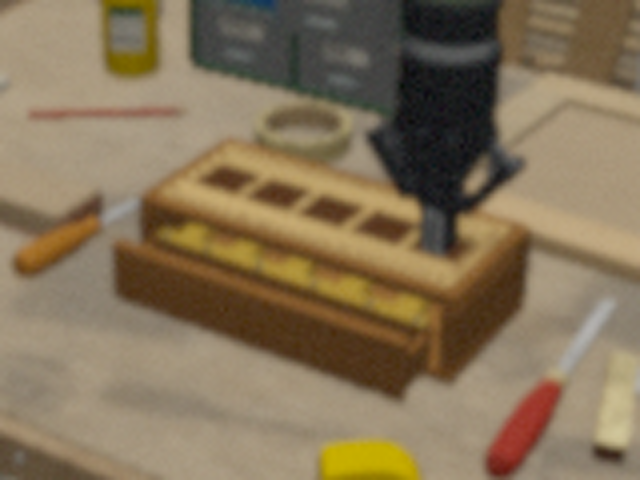

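The drawer has sprung out. I'll lift and go round to the front, tilting slightly so that the fingertips lead.

>>> {"fn": "move_arm", "kwargs": {"steps": [[0,[0,0,0.05],[0,0,0]],[0,[0,0.02,0.1],[0,0,0]],[0,[-0.05,0.05,0.1],[0,0,0]],[0,[-0.1,0.08,0.1],[0,0,0]],[0,[-0.15,0.0985,0.1],[0,0,0]],[0,[-0.19,0.0985,0.08],[0,-4,0]],[0,[-0.19,0.0985,0.04],[0,-8,0]],[0,[-0.19,0.0985,0],[0,-8,0]],[0,[-0.19,0.0985,-0.03],[0,-8,0]],[0,[-0.19,0.0985,-0.03],[0,-8,0]]]}}

```text
time_s: 11.98
tool_pos: [0.3845, -0.0977, 0.0177]
orientation: [-1.707, -0.004, 1.554]
contact_force: [-0.7, 0.9, 0.1]
width: -0.0
```

Run:
```python
from station import status, viewer
import cv2
b=viewer.snapshot("scene");a=viewer.snapshot("wrist");t=viewer.snapshot("top")
cv2.imwrite("pics/s6.png",cv2.resize(b[140:300,180:380,::-1],None,fx=3.5,fy=3.5,interpolation=cv2.INTER_CUBIC))
cv2.imwrite("pics/w6.png",a[:,:,::-1])
cv2.imwrite("pics/t6.png",cv2.resize(t[140:260,210:350,::-1],None,fx=5,fy=5))
o=status.get_obs();print(o['tool_pos'],o['contact_force'],o['time_s'])
```

```text
[ 0.38704701 -0.09878219  0.02009523] [ 0.23986628  0.14495066 -0.6479687 ] 12.125
```

View pics/s6.png

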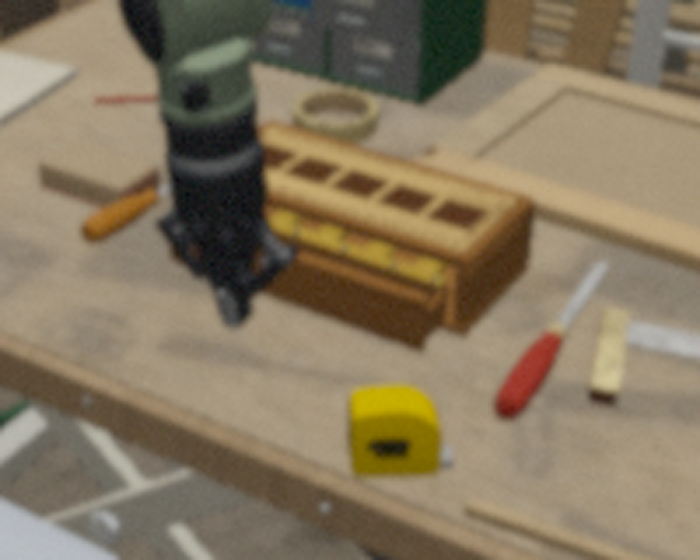

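View pics/w6.png

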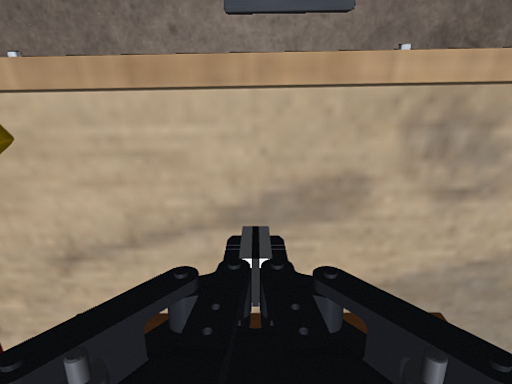

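View pics/t6.png

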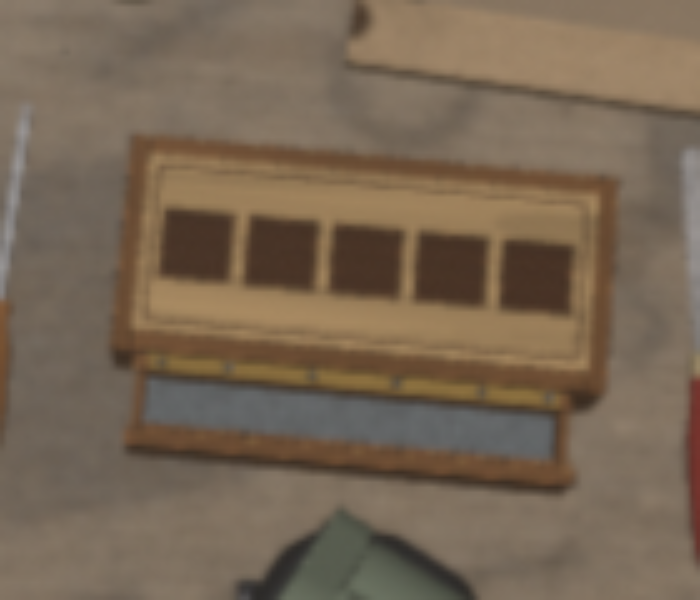

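The top view shows the drawer open, with its front edge at about (350,460) in the crop. The hand is clear in front and centred on it. I'll go a little lower and advance until it touches.

>>> {"fn": "move_arm", "kwargs": {"steps": [[0,[0,0,-0.007],[0,-8,0]],[0,[0.02,0,-0.007],[0,0,0]],[0,[0.04,0,-0.007],[0,0,0]],[0,[0.05,0,-0.007],[0,0,0]],[0,[0.055,0,-0.007],[0,0,0]],[0,[0.06,0,-0.007],[0,0,0]],[0,[0.065,0,-0.007],[0,0,0]],[0,[0.07,0,-0.007],[0,0,0]],[0,[0.07,0,-0.007],[0,0,0]]]}}

```text
time_s: 13.25
tool_pos: [0.4556, -0.0981, 0.012]
orientation: [-1.709, -0.002, 1.554]
contact_force: [-2.0, -1.3, 1.1]
width: -0.0002
```

Run:
```python
from station import status, viewer
import cv2
b=viewer.snapshot("scene");t=viewer.snapshot("top")
cv2.imwrite("pics/s7.png",cv2.resize(b[140:300,180:380,::-1],None,fx=3.5,fy=3.5,interpolation=cv2.INTER_CUBIC))
cv2.imwrite("pics/t7.png",cv2.resize(t[140:260,210:350,::-1],None,fx=5,fy=5))
o=status.get_obs();print(o['tool_pos'],o['contact_force'],o['time_s'])
```

```text
[ 0.45530916 -0.098075    0.01193658] [-3.07242333 -0.41601535  2.07239159] 13.35
```

View pics/s7.png

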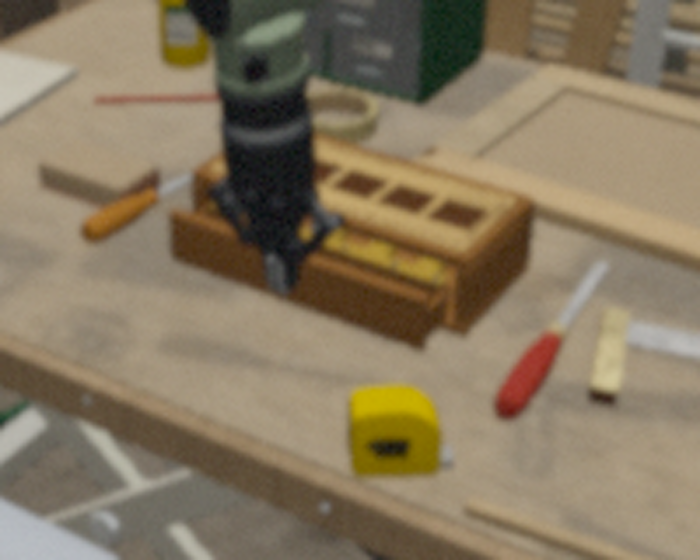

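View pics/t7.png

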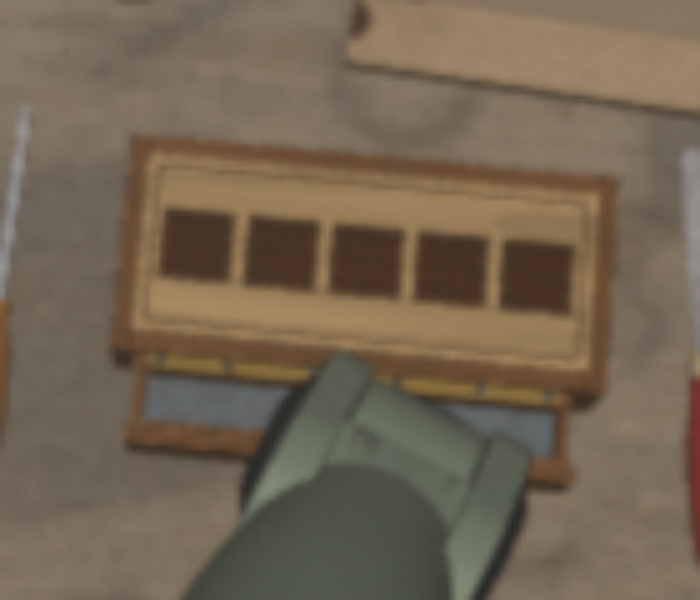

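The fingertips touch the middle of the drawer's outer face at about 3 N. Now I'll push.

>>> {"fn": "move_arm", "kwargs": {"steps": [[0,[0.005,0,0],[0,0,0]],[0,[0.01,0,0],[0,0,0]],[0,[0.015,0,0],[0,0,0]],[0,[0.02,0,0],[0,0,0]],[0,[0.025,0,0],[0,0,0]],[0,[0.03,0,0],[0,0,0]],[0,[0.035,-0.0005,0],[0,0,0]],[0,[0.039,-0.0005,0],[0,0,0]],[0,[0.042,-0.0005,0],[0,0,0]],[0,[0.042,-0.0005,0],[0,0,0]]]}}

```text
time_s: 14.6
tool_pos: [0.4965, -0.0979, 0.0115]
orientation: [-1.707, -0.004, 1.554]
contact_force: [-4.3, -1.0, -2.2]
width: 0.0004
```

>>> {"fn": "move_arm", "kwargs": {"steps": [[0,[0.002,0,0],[0,0,0]],[0,[0.004,0,0],[0,0,0]],[0,[0.006,0,0],[0,0,0]],[0,[0.008,0,0],[0,0,0]],[0,[0.009,0,0],[0,0,0]],[0,[0.01,0,0],[0,0,0]],[0,[0.01,0,0],[0,0,0]]]}}

```text
time_s: 15.48
tool_pos: [0.5043, -0.098, 0.0113]
orientation: [-1.704, -0.003, 1.554]
contact_force: [-12.6, -1.7, 6.8]
width: 0.0001
```

>>> {"fn": "move_arm", "kwargs": {"steps": [[0,[0.0015,0,0],[0,0,0]],[0,[0.003,0,0],[0,0,0]],[0,[0.0045,0,0],[0,0,0]],[0,[0.0045,0,0],[0,0,0]]]}}

```text
time_s: 15.98
tool_pos: [0.5043, -0.0978, 0.0105]
orientation: [-1.696, -0.002, 1.553]
contact_force: [-23.5, -2.8, 15.9]
width: 0.0002
```

The drawer is against its stop: 23 N and no further travel. Now I'll back off and lift away.

>>> {"fn": "move_arm", "kwargs": {"steps": [[0,[-0.005,0,0],[0,0,0]],[0,[-0.01,0,0],[0,0,0]],[0,[-0.02,0,0],[0,0,0]],[0,[-0.05,0,0],[0,0,0]],[0,[-0.1,0,0],[0,0,0]],[0,[-0.14,0,0.04],[0,0,0]],[0,[-0.15,0,0.09],[0,0,0]],[0,[-0.15,0,0.15],[0,0,0]],[0,[-0.15,0,0.15],[0,0,0]],[0,[-0.15,0,0.15],[0,0,0]],[0,[-0.15,0,0.15],[0,0,0]]]}}

```text
time_s: 17.35
tool_pos: [0.3619, -0.0982, 0.1611]
orientation: [-1.709, -0.003, 1.555]
contact_force: [0.1, 0.4, -0.2]
width: -0.0
```

Run:
```python
from station import status, viewer
import cv2, numpy as np
b=viewer.snapshot("scene");t=viewer.snapshot("top")
cv2.imwrite("pics/s8.png",cv2.resize(b[140:300,180:380,::-1],None,fx=3.5,fy=3.5,interpolation=cv2.INTER_CUBIC))
cv2.imwrite("pics/t8.png",cv2.resize(t[140:260,180:370,::-1],None,fx=4,fy=4))
t0=cv2.imread("pics/top0.png")
cv2.imwrite("pics/t8_0.png",cv2.resize(t0[140:260,180:370],None,fx=4,fy=4))
o=status.get_obs();print(o['tool_pos'],o['contact_force'],o['qvel'].round(3),o['time_s'])
```

```text
[ 0.3618051  -0.09815169  0.16099515] [-0.79080339 -0.45783085  0.00780649] [ 0.     0.002  0.006  0.003 -0.     0.   ] 17.45
```

View pics/s8.png

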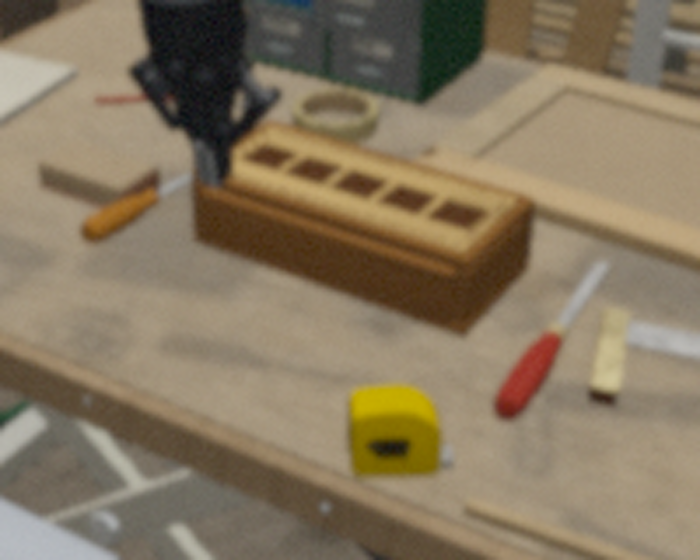

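View pics/t8.png

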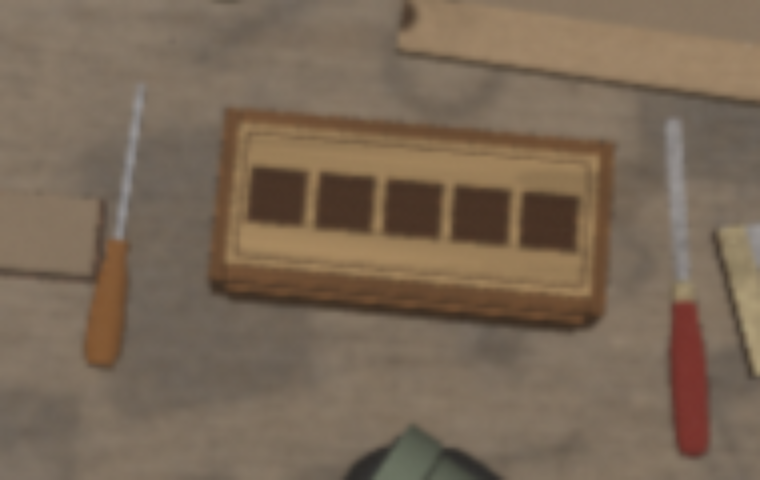

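View pics/t8_0.png

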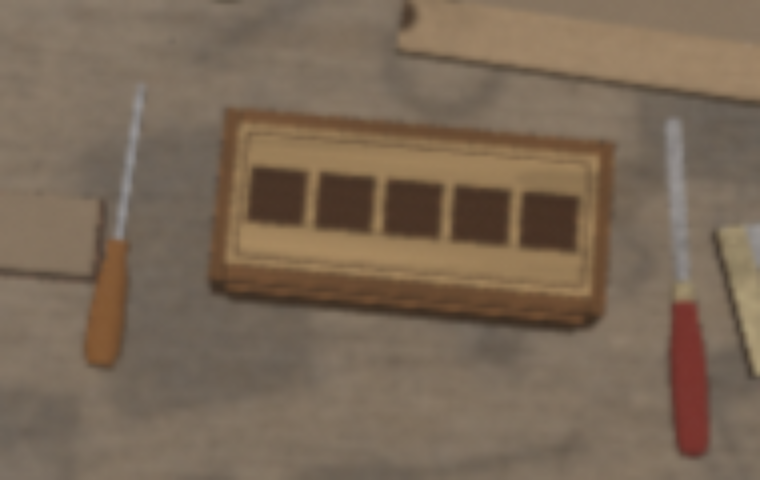

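The top view now matches the starting picture: the drawer is shut and holding, the tools are where they were, and the hand is clear. I'm handing in the job.

Run:
```python
from station import robot
print(robot.close_job())
```

```text
the job is handed in; nothing more can be done
None
```

The hidden drawer was sprung and pushed shut again, and I handed the job in at about 17.5 s of the 61 s allowed. No verdict came back.

- **Finding the catch:** I pressed the squares in turn with shut fingertips. Squares 1 to 4 were solid, giving 7.5 to 18 N with no movement. Square 5 sank at 2 to 4 N, and the scene picture showed the drawer fully out.
- **Shutting the drawer:** I pushed the middle of its outer face with the fingertips until it stopped moving, at 23 N. Then I backed the hand off and lifted it clear.
- **Last checks:** About a second after I let go, the drawer was still shut. The top view matched the starting picture, with the box, its squares, the screwdriver, the chisel and the visible parts of the sanding block and try square where they were. The force reading was only noise. I judged the latch and button from pictures, since their joint values can't be read.
- **One disagreement:** contact with the squares came about 21 mm lower in the reported tool position than their stated height should give. I found the contact by force and allowed for the offset in the push.

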